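# Unload the spun tube from the angle-head centrifuge

## Robot

A 6-joint arm with a two-finger parallel gripper is mounted at the origin on a cart in front of the work surface, level with it; the furniture and walls round the work are solid. World frame = base frame: x ahead of the robot, y to its left, z up, the work surface at z = 0. Lengths are in m, angles in rad, forces in N, time in s.
With the tool pointing down it reaches from about 0.35 to 0.975 m from the base axis. Payload 7.1 kg.
Tool frame: the origin (TCP) lies at the very end of the fingers, on their centre line; the grasp point (between the pads) lies 19 mm behind it (ctrl.hold_point_z is the distance from the TCP to the grasp point, in m); z points along the fingers, y is the line along which they close (so a half turn about z gives the same grasp; the last joint's range is limited). The gripper opens to 88 mm and grips with 3 to 60 N. Pads are 20 mm wide; open, the fingers measure 115 mm over their backs; the gripper's body (75 mm by 178 mm) begins 61 mm behind the grasp point.
Start: joints at [-1.218, 0.423, 1.63, -0, 1.089, -0.019], TCP at [0.227, -0.582, 0.223] pointing down, gripper open.
Joint ranges: [-3, 3], [-0.9, 2.11], [0.09, 2.58], [-1.31, 4.45], [0.11, 2.69], [-2.54, 2.54]. Speed limits (rad/s): [2.39, 2.39, 3.01, 3.14, 3.14, 3.14].

## Interface

Orientations are given as a unit quaternion [w, x, y, z].
In Python, from station import ctrl, vision, ticket gives the robot as it stands.
- The arm moves only by the tool carry_out, never from a script. Its argument "commands" is a list of rows, each a list of 7 numbers: the turn, a rotation vector about the tool's x, y, z in units of 5 degrees (1.0 is 5 degrees), then the shift along the tool's x, y, z in units of 25 mm (1.0 is 25 mm), then the opening, from 0 (shut) to 1 (fully open). A call has 1 to 12 rows; each row is the pose to reach, as a shift and turn from the pose commanded when the call began, along the tool's axes at that moment; what a row does not reach only later rows make up. A row lasts 1/12 s, in which the tool goes at most 41.7 mm and 7.16 degrees, less where a joint would pass 70% of its speed; a pose out of reach is approached as far as the arm can. A call with a gripper value outside its range is refused whole. The fingers move at their own pace and stop on an object; "squeeze" is the grip in N (left out, the last holds). Time passes only in rows, so rows that repeat a pose let the fingers close. It gives the time, the measured TCP pose, the force, the opening and the grip force at its end, in the units of the state.
- ctrl.get_state(): the state, without advancing time (a new reading comes with each control period).
- vision.snapshot(name): name is "scene" or "side" or "wrist"; returns (picture, depth): 384x512x3 uint8, red, green, blue; 384x512 float32, m along the optical axis (not along the pixel's ray), 0 where there is no reading.
- vision.camera_info(name): a dict with "camera_matrix" (3x3 intrinsics, pixels), "world_to_cam" (4x4, takes a point from world to camera coordinates). Camera axes: x right, y down, z forward; pixel columns grow to the right and rows downward; lengths in m; the calibration is good to about 2 mm. A picture is of the moment at which its call begins: read the wrist's pose just before it. camera_info takes no time and is no camera call; for the wrist camera it gives the pose at the moment of the call.
- ticket.close_job(): hands the job in; it is judged then, once.
The state is a dict: "time_s": time; "joint_positions": joint angles; "dq": joint speeds; "joint_torque": joint torques, N m; "tcp_pos": TCP position; "eef_rot": TCP orientation; "contact_force": force on the tool from outside, world axes, zero at the start; "wrist_torque": the same for the moment, N m; "gripper_width": opening from 0.0 (shut) to 1.0 (fully open); "grip_force": force on a finger pad.
Only numpy, scipy, OpenCV 4.12 (cv2) and the standard library are available. Lean on these libraries where they do the work, as an engineer would, in place of code of your own. Each camera call takes 0.05 s, during which the arm holds its last target. There are 200 camera calls.

## Task

The centrifuge has stopped: lift the cover off its rotor and set it down upright on the worktop, draw the long spun tube out along its slanted bore and stand it upright in any free hole of the tube rack, right down on the rack's floor, then put the cover back so that it sits fully down on the rotor. Never lay the spun tube over or it will remix, and put things down rather than dropping them. Leave the short balance tube in the rotor and the tubes already in the rack where they are.

Things in the scene. Friction and masses are not known exactly. Their poses are not given: they have to be found in the camera images.
- centrifuge: Small white bench centrifuge, fixed: a round drum 197 mm across and 90 mm high with an open bowl, and a sloping control panel on the side that faces -x of its own frame (it reaches 119 mm from the axis, 106 mm wide, 63 mm high). Origin: on the drum's axis at the worktop; z up.
- rotor_deck (a point): Centre of the rotor's flat grey metal top deck, on the spin axis, 92 mm above the worktop (the drum's rim is level with it, radius 98 mm). z up. Seat of the cover: round the deck stands a tapered collar, 57 mm radius at its foot, 54 mm at its top, 6 mm high; outside it the flat seat lies at deck level, to 65 mm radius.
- rotor: The rotor, origin as rotor_deck; turns about z with slight friction. Its x axis points at the spun tube's bore, -x at the balance tube's. Six bores 60 degrees apart, slanted 30 degrees from vertical, upper ends leaning in to the axis; black sleeves of 16 mm bore stand up to 11 mm above the deck at 38 mm radius. A nut 15 mm wide, 10 mm high is in the middle.
- cover: Loose domed steel rotor cover, 129 mm outside diameter, 53 mm high plus knob, hollow below (inside about 59 mm radius at the mouth, inner height 50 mm), 0.16 kg. It starts seated on the rotor, skirt outside the collar, over the tubes, whose caps reach 44 mm above the deck. Origin: centre of its lower edge; z up its axis. Its lower edge rests at deck level when it is fully on.
- cover_knob (a point): On the cover's axis 76 mm above its lower edge, in the black knob: the knob is round, 29 mm across from 61 to 80 mm above the lower edge (a 25 mm neck below it), top at 83 mm; the dome under it is 53 mm high.
- spun_tube: The long spun tube, 100 mm long: glass 13.6 mm across, white cap. It starts in the rotor bore on the far side from the robot, under the cover, foot 55 mm deep along the bore (the last 40 mm stand clear of the sleeve). Origin: centre of its foot; z runs up the tube to the cap (so z leans 30 degrees in to the spin axis at the start).
- spun_cap (a point): Point on the spun tube's axis 95 mm above its foot, in the cap: cap 17.6 mm across, from 74 to 100 mm above the foot. Same axes as the tube.
- balance_tube: Short balance tube in the bore across the rotor, on the robot's side: 75 mm long, 13.6 mm across, with a low grey cap 17 mm across; only its cap stands out of the sleeve. Origin: centre of its foot; z up the tube. It stays where it is.
- balance_foot (a point): Foot of the balance tube (same point as its origin).
- rotor_balance_seat (a point): Bottom of the balance tube's bore in the rotor, where its foot rests.
- rack: Tube rack, fixed, 104 mm (x) by 209 mm (y) by 76 mm, of beige and blue plastic. Origin: centre of its underside; its floor is 4 mm above the worktop, the holed top plate at 71 to 76 mm. 32 holes at x = -36.9, -12.3, 12.3, 36.9 mm and y = -88.9 to 88.9 mm in steps of 25.4 mm (4 by 8) in the rack's frame, each about 17 mm across.
- racked_tube_1: A tube of the same make, red cap, already in the rack, at x = 36.9, y = 63.5 mm in the rack's frame; leave it. Origin: centre of its foot.
- racked_tube_2: Another tube, violet cap, already in the rack, at x = -12.3, y = 88.9 mm in the rack's frame; leave it. Origin: centre of its foot.

How it is judged:
On the way, in this order (a step that is already met when the one before it is completed fails the run):
1. the cover stands upright on the worktop, let go (height (world z) of cover below 0.004 m and angle between cover's own z axis and vertical below 0.05 rad and linear speed of cover below 0.05 m/s and contact force between cover and the fingers below 0.2 N), for 0.2 s.
2. the spun tube stands upright on the rack's floor in a hole, let go (angle between spun_tube's own z axis and vertical below 0.15 rad and z of spun_tube in the frame of rack between -0.002 and 0.01 m and x of spun_tube in the frame of rack between -0.048 and 0.048 m and y of spun_tube in the frame of rack between -0.099 and 0.099 m and linear speed of spun_tube below 0.05 m/s and contact force between spun_tube and the fingers below 0.2 N), for 0.2 s.
At the end, for the whole second after the job is handed in: Spun tube in a rack hole, on the floor (foot under 10 mm up), within 0.15 rad of upright; cover on the rotor, centred to 5 mm, edge within 2.5 mm of the deck, level to 0.04 rad; both at rest and let go. Balance tube seated (12 mm), racked tubes not moved 30 mm (all of step 2 and horizontal distance between cover and rotor_deck below 0.005 m and z of cover in the frame of rotor_deck between -0.003 and 0.0025 m and angle between cover's own z axis and vertical below 0.04 rad and linear speed of cover below 0.03 m/s and not (distance between balance_foot and rotor_balance_seat above 0.012 m) and distance of each of racked_tube_1, racked_tube_2 from where it was at the start of the episode below 0.03 m); the robot touches nothing.
It fails at once if the spun tube is laid over (more than 0.95 rad from upright) (angle between spun_tube's own z axis and vertical above 0.95 rad).
It fails at once if the cover is dropped (falls free faster than 0.65 m/s) (linear speed of cover above 0.65 m/s and contact force between cover and the fingers below 0.05 N).
It fails at once if the spun tube is dropped (falls free faster than 0.65 m/s) (linear speed of spun_tube above 0.65 m/s and contact force between spun_tube and the fingers below 0.05 N).
It fails at once if the balance tube is pulled from its bore (more than 12 mm) (distance between balance_foot and rotor_balance_seat above 0.012 m).
It fails at once if a tube in the rack is pulled out or knocked over (distance of any of racked_tube_1, racked_tube_2 from where it was at the start of the episode above 0.03 m).
It also fails if it takes over 67 s, if anything falls off the work surface, if the arm or the gripper's body presses on something with over 40 N, if the wrist force passes 120 N, or if a joint passes its speed limit or range.

## Working session

There is one attempt and no reset: what is moved stays moved. The work goes in short steps, Python scripts to look and compute and a tool call to move; the robot and the scene stay as the last step left them, time stands still between calls to the robot, and variables do not carry over. Pictures are saved under pics/ and viewed, at most 10 in all, crops included, and the job is handed in when it is done.

Besides the shell and the picture viewer there is one more tool, called after "Request:" by a JSON object that holds its "op" and its "data", one argument or row to a line. carry_out: Moves the arm, as the interface text tells. Its arguments: {"type":"object","properties":{"commands":{"type":"array","items":{"type":"array","items":{"type":"number"}}},"squeeze":{"type":"number"}},"required":["commands"]}

```bash
ls; mkdir -p pics; python3 - <<'E'
from station import ctrl, vision
import cv2, numpy as np
print(ctrl.get_state(), ctrl.hold_point_z)
ims=[]
for n in ("scene","side"):
    p,d=vision.snapshot(n); np.savez(f"{n}0.npz",p=p,d=d)
    print(n,vision.camera_info(n)); ims.append(p[:,:,::-1])
cv2.imwrite("pics/a.png",cv2.resize(np.vstack(ims),None,fx=.78,fy=.78))
E
```

```text
pics
{'time_s': 0.0, 'joint_positions': array([-1.21802740e+00,  4.23801206e-01,  1.63066789e+00, -1.91832446e-05,
        1.08859225e+00, -1.89997913e-02]), 'dq': array([ 0.00082784,  0.00013402,  0.0005488 , -0.0007109 , -0.00190277,
       -0.00236274]), 'joint_torque': array([-1.01081496e-03, -5.44636452e+01, -2.73661959e+01,  6.44679763e-02,
        2.27748096e-02, -1.36461913e-04]), 'tcp_pos': array([ 0.22687238, -0.58178927,  0.22193513]), 'eef_rot': array([-7.22730491e-04,  9.82772104e-01,  1.84820056e-01, -1.30359232e-04]), 'contact_force': array([-0.2738629 , -0.10204607,  0.1009476 ]), 'wrist_torque': array([ 0.00646941, -0.04505047,  0.04257614]), 'grip_force': 0.0, 'gripper_width': 1.0024501611360561} 0.0187
scene {'camera_matrix': array([[441.10019084,   0.        , 253.52108015],
       [  0.        , 441.10019084, 191.05543697],
       [  0.        ,   0.        ,   1.        ]]), 'world_to_cam': array([[-0.85699267, -0.51517284, -0.01266957,  0.4961843 ],
       [-0.35636512,  0.61021611, -0.70755933,  0.2975112 ],
       [ 0.37224653, -0.60185816, -0.70654036,  0.97445239],
       [ 0.        ,  0.        ,  0.        ,  1.        ]])}
side {'camera_matrix': array([[486.64418277,   0.        , 255.150243  ],
       [  0.        , 486.64418277, 189.30289577],
       [  0.        ,   0.        ,   1.        ]]), 'world_to_cam': array([[ 0.99885043,  0.04083307,  0.02510938, -0.5785104 ],
       [ 0.03784715, -0.35032031, -0.93586499,  0.10379009],
       [-0.02941791,  0.93573946, -0.35146301,  1.27898083],
       [ 0.        ,  0.        ,  0.        ,  1.        ]])}
```

View pics/a.png

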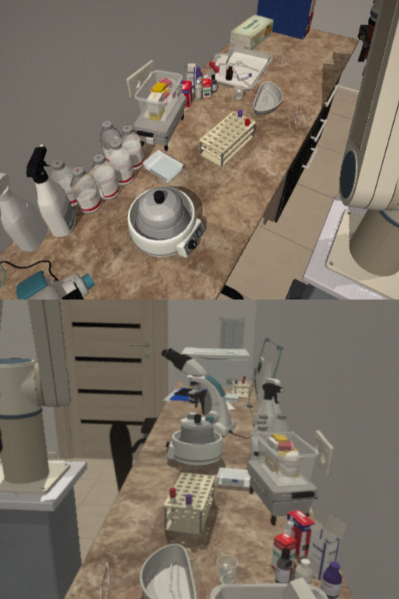

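The top picture (scene) has the centrifuge with its cover at about (205,282), the knob at about (204,250) and the rack at about (292,175), in full-resolution pixels. The lower picture (side) shows the same things, with the rack's red and violet caps. Next I fit both from depth.

```bash
cat > h.py <<'E'
import numpy as np, cv2
from scipy.optimize import least_squares
from station import ctrl, vision
def cloud(d,info):
    K=info["camera_matrix"]; T=np.linalg.inv(info["world_to_cam"])
    v,u=np.mgrid[:d.shape[0],:d.shape[1]]
    c=np.stack([(u-K[0,2])/K[0,0]*d,(v-K[1,2])/K[1,1]*d,d],-1)
    w=c@T[:3,:3].T+T[:3,3]; w[d<=0]=np.nan
    return w
def circ(p,r=None):
    f=lambda q:np.hypot(p[:,0]-q[0],p[:,1]-q[1])-(q[2] if r is None else r)
    s=least_squares(f,[*p[:,:2].mean(0),.05],loss="soft_l1",f_scale=.002)
    return s.x,np.sqrt(np.mean(s.fun**2))
E
python3 - <<'E'
from h import *
for n in ("scene","side"):
    z=np.load(n+"0.npz"); w=cloud(z["d"],vision.camera_info(n)); rgb=z["p"]
    u,v={"scene":(205,282),"side":(252,185)}[n]
    if n=="side": u,v=int(195/.78),int((440-299)/.78)
    print(n,w[v,u])
    P=w.reshape(-1,3); C=rgb.reshape(-1,3).astype(int)
    c0=w[v,u]; m=np.hypot(P[:,0]-c0[0],P[:,1]-c0[1])<.13
    Q=P[m]; print("n",len(Q),"zmax",np.nanmax(Q[:,2]))
    for lo,hi,r in [(.156,.170,.0145),(.096,.110,None),(.12,.13,None),(.02,.05,None)]:
        s=Q[(Q[:,2]>lo)&(Q[:,2]<hi)]
        if lo==.096: s=s[np.hypot(*(s[:,:2]-c0[:2]).T)<.09]
        if len(s)>8: print(lo,len(s),*circ(s,r))
    u,v={"scene":(292,175),"side":(243,262)}[n]
    c0=w[v,u]; print("rack pt",c0)
    m=(np.hypot(P[:,0]-c0[0],P[:,1]-c0[1])<.17)&(P[:,2]>.071)&(P[:,2]<.081)
    s=P[m]; print(len(s),cv2.minAreaRect((s[:,:2]*1000).astype(np.float32)), np.median(s[:,2]))
    m=(np.hypot(P[:,0]-c0[0],P[:,1]-c0[1])<.17)&(P[:,2]>.085)&(P[:,2]<.125)
    s=P[m];cc=C[m]
    for nm,k in (("red",(cc[:,0]>2*cc[:,1])&(cc[:,0]>2*cc[:,2])),("vio",(cc[:,2]>1.4*cc[:,1])&(cc[:,0]>1.1*cc[:,1]))):
        if k.any(): print(nm,k.sum(),np.median(s[k],0),s[k].max(0))
E
```

```text
scene [0.5239753  0.28127658 0.13562129]
n 11423 zmax 0.17886742195867555
0.156 58 [0.55719621 0.23612866 0.05      ] 0.0008200476348150258
0.096 227 [0.55746746 0.23616415 0.06315652] 0.0009451769535299119
0.12 297 [0.55708054 0.23651765 0.05982026] 0.0015975436010745268
0.02 882 [0.54711359 0.23133275 0.10209368] 0.008703625993052336
rack pt [ 0.54814116 -0.15750775  0.07146713]
1545 ((559.95458984375, -182.6156463623047), (213.52577209472656, 106.22856903076172), 80.94049072265625) 0.0748128008964053
red 47 [ 0.5131894  -0.23413594  0.10074863] [ 0.5210692  -0.22945843  0.10485534]
vio 61 [ 0.5543137  -0.26491579  0.10019479] [ 0.5681547  -0.22945843  0.10738004]
side [0.55496562 0.17225709 0.09725139]
n 4489 zmax 0.1774971301095225
0.156 48 [0.55935222 0.23683248 0.05      ] 0.0022928261458628352
0.096 200 [0.55987434 0.23597657 0.06282476] 0.0024975413259486364
0.12 156 [0.55996518 0.23520171 0.05962013] 0.0028821070499197763
0.02 689 [0.55661544 0.24537466 0.10647917] 0.00440294135393606
rack pt [ 0.56428177 -0.28055732  0.08384902]
1673 ((560.5654296875, -200.12643432617188), (180.26394653320312, 103.46255493164062), 81.31038665771484) 0.0756432398606306
red 58 [ 0.516797   -0.24725053  0.09936377] [ 0.52236151 -0.23759461  0.10615511]
vio 51 [ 0.56178545 -0.28038739  0.09809986] [ 0.56609701 -0.27244097  0.10703569]
```

```bash
cat >> h.py <<'E'
from scipy.spatial.transform import Rotation as Rot
def toolR(s=None):
    s=s or ctrl.get_state(); return Rot.from_quat(np.roll(s["eef_rot"],-1))
def Rz_down(yaw): # tool down, tool x at world azimuth yaw
    return Rot.from_euler("z",yaw)*Rot.from_euler("x",np.pi)
def go(p,R=None):
    s=ctrl.get_state(); R0=toolR(s); R=R or R0
    a=np.degrees((R0.inv()*R).as_rotvec())/5; t=R0.inv().apply(np.array(p)-s["tcp_pos"])/.025
    print("row",np.round(a,2),np.round(t,2),"rows>=",round(max(np.linalg.norm(t)*.6,np.linalg.norm(a)*5/7.16),1))
E
python3 - <<'E'
from h import *
P=[]
for n in ("scene","side"):
    z=np.load(n+"0.npz"); P.append(cloud(z["d"],vision.camera_info(n)).reshape(-1,3))
P=np.vstack(P); P=P[np.isfinite(P).all(1)]
xs=np.arange(.30,.80,.03); ys=np.arange(.36,-.32,-.03)
print("      "+" ".join(f"{x*100:4.0f}" for x in xs))
for y in ys:
    r=[]
    for x in xs:
        m=(abs(P[:,0]-x)<.015)&(abs(P[:,1]-y)<.015); r.append(f"{P[m,2].max()*1000:4.0f}" if m.any() else "   .")
    print(f"{y:5.2f} "+" ".join(r))
go([.558,.236,.32],Rz_down(np.radians(21.3)))
print(vision.camera_info("wrist"))
E
```

```text
30   33   36   39   42   45   48   51   54   57   60   63   66   69   72   75   78
 0.36    .    3    4    4    4    4    4    5    6    5    4    4    5    5    5    5  107
 0.33    .    4    5    5    5    4    4   95   93   94   92   62    5    4    5    5  117
 0.30    .    3    4    4    5   67   94  130  142  141  134   93    6    6    4    5  172
 0.27 -118    5    4    4   51   91   98  146  149  148  146   93   91    5    4    4  173
 0.24 -114    5    5    6   47   92  117  147  178  179  148  136   94    4    4  123  173
 0.21    .    4    5    5    5   90   97  146  177  175  147  131   92    4    5  133  173
 0.18    .    4    5    5    6   66   94  136  145  144  140   94   81    4    5  119  171
 0.15    .    3    4    5    6    4   83   92   94   94   94   92    4    5    5  143  174
 0.12    .    4    5    5    4    4    5    6   76   78    4    4    3    4    3  134  175
 0.09    .    3    4    4    3    4    4    4    4    4    3   29   32   33   31   27  175
 0.06    .    3    4    3    4    5    4    6    5    5    5   33   33   33   33   52  174
 0.03    .    4 
[... 965 characters left out ...]
   3    4    5    5
-0.30 -762    3    3    5    4    4    4    3   77   79   77    4    4    5    5    5    4
row [-0.02 -0.    0.  ] [ 24.22 -25.67  -3.88] rows>= 21.3
{'camera_matrix': array([[315.39980164,   0.        , 252.62899741],
       [  0.        , 315.39980164, 190.5738083 ],
       [  0.        ,   0.        ,   1.        ]]), 'world_to_cam': array([[ 3.62933500e-01, -9.31814585e-01, -9.24296338e-04,
        -6.24469362e-01],
       [-8.86663083e-01, -3.45652082e-01,  3.07169684e-01,
        -3.75750287e-02],
       [-2.86544676e-01, -1.10662629e-01, -9.51654313e-01,
         3.93320141e-01],
       [ 0.00000000e+00,  0.00000000e+00,  0.00000000e+00,
         1.00000000e+00]])}
```

Request:
{"op": "carry_out", "data": {
  "commands": [
    [0,0,0,0,0,-2,1],
    [0,0,0,24.2,-25.7,-4,1],
    [0,0,0,24.2,-25.7,-4,1],
    [0,0,0,24.2,-25.7,-4,1],
    [0,0,0,24.2,-25.7,-4,1],
    [0,0,0,24.2,-25.7,-4,1],
    [0,0,0,24.2,-25.7,-4,1],
    [0,0,0,24.2,-25.7,-4,1],
    [0,0,0,24.2,-25.7,-4,1],
    [0,0,0,24.2,-25.7,-4,1],
    [0,0,0,24.2,-25.7,-4,1],
    [0,0,0,24.2,-25.7,-4,1]
  ]
}}

```text
time_s: 1.1
tcp_pos: [0.3982, -0.1562, 0.2947]
eef_rot: [0.0, 0.983, 0.185, 0.0]
contact_force: [1.3, -0.2, 0.0]
gripper_width: 0.999
grip_force: 0.0
```

```bash
python3 -c "
from h import *
print(ctrl.get_state()['joint_positions']); go([.558,.236,.32],Rz_down(np.radians(21.3)))"
```

```text
[-4.01576354e-01  3.19605506e-02  1.96467014e+00  3.54114879e-06
  1.14493823e+00  7.97788549e-01]
row [ 0. -0. -0.] [ 11.65 -12.3   -1.01] rows>= 10.2
```

Request:
{"op": "carry_out", "data": {
  "commands": [
    [0,0,0,11.6,-12.3,-1,1],
    [0,0,0,11.6,-12.3,-1,1],
    [0,0,0,11.6,-12.3,-1,1],
    [0,0,0,11.6,-12.3,-1,1],
    [0,0,0,11.6,-12.3,-1,1],
    [0,0,0,11.6,-12.3,-1,1],
    [0,0,0,11.6,-12.3,-1,1],
    [0,0,0,11.6,-12.3,-1,1],
    [0,0,0,11.6,-12.3,-1,1],
    [0,0,0,11.6,-12.3,-1,1],
    [0,0,0,11.6,-12.3,-1,1],
    [0,0,0,11.6,-12.3,-1,1]
  ]
}}

```text
time_s: 2.1
tcp_pos: [0.5569, 0.2358, 0.3187]
eef_rot: [0.0, 0.982, 0.186, -0.0]
contact_force: [-0.8, -0.4, -0.4]
gripper_width: 0.998
grip_force: 0.0
```

```bash
python3 - <<'E'
from h import *
print(ctrl.get_state()["joint_positions"])
i=vision.camera_info("wrist"); p,d=vision.snapshot("wrist"); w=cloud(d,i).reshape(-1,3)
print("zmax near", np.nanmax(w[np.hypot(w[:,0]-.558,w[:,1]-.236)<.02,2]))
Q=w[np.hypot(w[:,0]-.558,w[:,1]-.236)<.12]
for lo,hi,r,rm in [(.155,.171,.0145,.03),(.096,.110,None,.08),(.11,.12,None,.08),(.12,.13,None,.08)]:
    s=Q[(Q[:,2]>lo)&(Q[:,2]<hi)&(np.hypot(Q[:,0]-.558,Q[:,1]-.236)<rm)]
    if len(s)>8: print(lo,len(s),*circ(s,r))
s=Q[Q[:,2]>.171]; print("top",len(s),s.mean(0),np.median(s,0),(s.max(0)+s.min(0))/2)
s=Q[(Q[:,2]>.087)&(Q[:,2]<.096)]; s=s[np.hypot(s[:,0]-.558,s[:,1]-.236)>.09];print("rim",*circ(s))
cv2.imwrite("pics/b.png",p[:,:,::-1])
go([.558,.236,.2],Rz_down(np.radians(21.3)))
E
```

```text
[3.80866986e-01 3.00764696e-01 1.58028458e+00 1.34858493e-04
 1.26141278e+00 1.57661663e+00]
zmax near 0.1785103111665322
0.155 79 [0.55783746 0.23561022 0.05      ] 0.0001851885857609698
0.096 152 [0.55714461 0.23522934 0.06421778] 0.00047250114867594147
0.11 119 [0.55816769 0.23570169 0.06219526] 0.000317251163771196
0.12 553 [0.55823812 0.23570388 0.06004602] 0.0009417722164191733
top 41575 [0.5773881  0.24277945 0.40282046] [0.57669122 0.24209085 0.41587088] [0.57098045 0.24683646 0.29868802]
rim [0.55842678 0.23599433 0.0922818 ] 0.0014574948951854487
row [0.   0.02 0.02] [ 0.1  -0.05  4.75] rows>= 2.8
```

View pics/b.png

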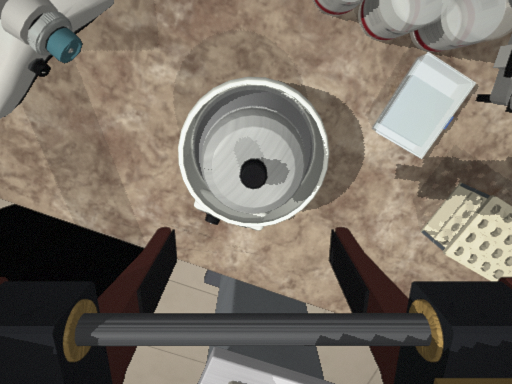

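The wrist picture shows the covered rotor, with the black knob at (254,173). The fitted axis is at (0.558, 0.236), which agrees with the other views. I descend and grip the knob.

Request:
{"op": "carry_out", "data": {
  "commands": [
    [0,0,0,0.05,0,2,1],
    [0,0,0,0.05,0,3.5,1],
    [0,0,0,0.05,0,5,1],
    [0,0,0,0.05,0,5.8,1],
    [0,0,0,0.05,0,6.4,1],
    [0,0,0,0.05,0,6.75,1],
    [0,0,0,0.05,0,6.75,1],
    [0,0,0,0.05,0,6.75,0.2],
    [0,0,0,0.05,0,6.75,0.2],
    [0,0,0,0.05,0,6.75,0.2],
    [0,0,0,0.05,0,6.75,0.2],
    [0,0,0,0.05,0,6.75,0.2]
  ],
  "squeeze": 30
}}

```text
time_s: 3.15
tcp_pos: [0.5583, 0.2343, 0.1517]
eef_rot: [-0.0, 0.983, 0.185, 0.001]
contact_force: [0.1, 0.3, -0.6]
gripper_width: 0.66
grip_force: 0.0
```

Request:
{"op": "carry_out", "data": {
  "commands": [
    [0,0,0,0,0,0,0.2],
    [0,0,0,0,0,0,0.2],
    [0,0,0,0,0,0,0.2],
    [0,0,0,0,0,0,0.2]
  ]
}}

```text
time_s: 3.48
tcp_pos: [0.5578, 0.2342, 0.1508]
eef_rot: [-0.0, 0.983, 0.185, -0.0]
contact_force: [-0.9, 1.0, 0.6]
gripper_width: 0.355
grip_force: 1.1
```

Request:
{"op": "carry_out", "data": {
  "commands": [
    [0,0,0,0,0,0,0.1],
    [0,0,0,0,0,0,0.1],
    [0,0,0,0,0,0,0.1],
    [0,0,0,0,0,0,0.1]
  ]
}}

```text
time_s: 3.82
tcp_pos: [0.5578, 0.2342, 0.1508]
eef_rot: [-0.0, 0.983, 0.185, -0.0]
contact_force: [-0.5, 0.5, -0.1]
gripper_width: 0.321
grip_force: 30.0
```

Request:
{"op": "carry_out", "data": {
  "commands": [
    [0,0,0,0,0,-0.2,0.1],
    [0,0,0,0,0,-0.5,0.1],
    [0,0,0,0,0,-1,0.1],
    [0,0,0,0,0,-1.6,0.1],
    [0,0,0,0,0,-2.2,0.1],
    [0,0,0,0,0,-2.8,0.1],
    [0,0,0,0,0,-3.4,0.1],
    [0,0,0,0,0,-4,0.1],
    [0,0,0,0,0,-4,0.1]
  ]
}}

```text
time_s: 4.57
tcp_pos: [0.5597, 0.2348, 0.2552]
eef_rot: [-0.001, 0.983, 0.185, 0.003]
contact_force: [0.5, 0.0, -1.8]
gripper_width: 0.316
grip_force: 30.0
```

```bash
python3 -c "
from h import *
print(ctrl.get_state()['joint_positions'],ctrl.get_state()['tcp_pos']); R=Rz_down(np.radians(21.3))
go([.558,.236,.25],R);go([.43,.03,.17],R);go([.43,.03,.06],R)"
```

```text
[ 3.77627214e-01  3.58998874e-01  1.64710808e+00 -7.56831191e-05
  1.12900799e+00  1.57671173e+00] [0.55970376 0.23479355 0.25521355]
row [ 0.   -0.07 -0.  ] [-0.05 -0.07  0.21] rows>= 0.1
row [ 0.   -0.07 -0.  ] [-7.83  5.75  3.36] rows>= 6.2
row [ 0.   -0.07 -0.  ] [-7.86  5.75  7.76] rows>= 7.5
```

Request:
{"op": "carry_out", "data": {
  "commands": [
    [0,0,0,-0.6,0.5,0,0.1],
    [0,0,0,-1.6,1.2,0,0.1],
    [0,0,0,-2.7,2,0,0.1],
    [0,0,0,-3.8,2.8,0,0.1],
    [0,0,0,-4.9,3.6,0.5,0.1],
    [0,0,0,-5.9,4.3,1,0.1],
    [0,0,0,-6.8,5,1.7,0.1],
    [0,0,0,-7.5,5.5,2.4,0.1],
    [0,0,0,-7.8,5.75,3.2,0.1],
    [0,0,0,-7.8,5.75,4,0.1],
    [0,0,0,-7.8,5.75,5,0.1],
    [0,0,0,-7.8,5.75,5,0.1]
  ]
}}

```text
time_s: 5.57
tcp_pos: [0.4256, 0.0289, 0.1228]
eef_rot: [-0.0, 0.983, 0.184, -0.003]
contact_force: [-1.2, 0.3, -2.2]
gripper_width: 0.318
grip_force: 30.0
```

Request:
{"op": "carry_out", "data": {
  "commands": [
    [0,0,0,0,0,0.6,0.1],
    [0,0,0,0,0,1.2,0.1],
    [0,0,0,0,0,1.8,0.1],
    [0,0,0,0,0,2.1,0.1],
    [0,0,0,0,0,2.1,0.1]
  ]
}}

```text
time_s: 5.98
tcp_pos: [0.4279, 0.0294, 0.0729]
eef_rot: [-0.0, 0.983, 0.185, -0.001]
contact_force: [-0.6, -0.2, -2.4]
gripper_width: 0.322
grip_force: 30.0
```

Edge about 13 mm up; lower slowly until contact.

Request:
{"op": "carry_out", "data": {
  "commands": [
    [0,0,0,0,0,0.2,0.1],
    [0,0,0,0,0,0.35,0.1],
    [0,0,0,0,0,0.48,0.1],
    [0,0,0,0,0,0.54,0.1],
    [0,0,0,0,0,0.54,0.1],
    [0,0,0,0,0,0.54,0.1]
  ]
}}

```text
time_s: 6.48
tcp_pos: [0.4285, 0.0294, 0.0599]
eef_rot: [-0.0, 0.983, 0.185, 0.0]
contact_force: [-0.1, 0.2, -1.7]
gripper_width: 0.323
grip_force: 30.0
```

Request:
{"op": "carry_out", "data": {
  "commands": [
    [0,0,0,0,0,0.03,0.1],
    [0,0,0,0,0,0.06,0.1],
    [0,0,0,0,0,0.08,0.1],
    [0,0,0,0,0,0.08,0.1]
  ]
}}

```text
time_s: 6.82
tcp_pos: [0.4287, 0.0294, 0.0587]
eef_rot: [0.0, 0.983, 0.185, 0.0]
contact_force: [-2.5, -0.4, 12.9]
gripper_width: 0.319
grip_force: 30.0
```

Request:
{"op": "carry_out", "data": {
  "commands": [
    [0,0,0,0,0,-0.05,0.5],
    [0,0,0,0,0,-0.05,0.6],
    [0,0,0,0,0,-0.05,0.8],
    [0,0,0,0,0,-0.05,0.9],
    [0,0,0,0,0,-0.05,1],
    [0,0,0,0,0,-0.05,1],
    [0,0,0,0,0,-1.5,1],
    [0,0,0,0,0,-3,1],
    [0,0,0,0,0,-4.5,1],
    [0,0,0,0,0,-6,1],
    [0,0,0,0,0,-8,1],
    [0,0,0,0,0,-10,1]
  ]
}}

```text
time_s: 7.82
tcp_pos: [0.4276, 0.0293, 0.293]
eef_rot: [-0.0, 0.983, 0.185, -0.0]
contact_force: [1.6, 0.3, -0.4]
gripper_width: 0.999
grip_force: 0.0
```

```bash
python3 -c "
from h import *
R=Rz_down(np.radians(21.3))
go([.42,.19,.33],R);go([.49,.21,.32],R)"
```

```text
row [-0.    0.01  0.  ] [ 2.05 -6.1  -1.48] rows>= 4.0
row [-0.    0.01  0.  ] [ 4.95 -5.83 -1.08] rows>= 4.6
```

Request:
{"op": "carry_out", "data": {
  "commands": [
    [0,0,0,2,-1.5,-1,1],
    [0,0,0,3.2,-2.4,-1,1],
    [0,0,0,4.4,-3.3,-1,1],
    [0,0,0,5.6,-4.2,-1,1],
    [0,0,0,6.8,-5.1,-1,1],
    [0,0,0,7.6,-5.6,-1,1],
    [0,0,0,7.85,-5.8,-1,1],
    [0,0,0,7.85,-5.8,-1,1],
    [0,0,0,7.85,-5.8,-1,1]
  ]
}}

```text
time_s: 8.57
tcp_pos: [0.5578, 0.2352, 0.3154]
eef_rot: [0.0, 0.983, 0.185, -0.001]
contact_force: [-0.3, 0.1, 0.4]
gripper_width: 1.0
grip_force: 0.0
```

```bash
python3 - <<'E'
from h import *
print(ctrl.get_state()["tcp_pos"])
out={}
i=vision.camera_info("wrist"); p,d=vision.snapshot("wrist"); w=cloud(d,i)
np.savez("w1.npz",p=p,d=d,w=w)
i2=vision.camera_info("scene"); p2,d2=vision.snapshot("scene"); w2=cloud(d2,i2)
np.savez("s1.npz",p=p2,d=d2,w=w2)
cv2.imwrite("pics/c.png",cv2.resize(np.hstack([p[70:250,160:350],cv2.resize(p2[200:340,140:290],(190,180))])[:,:,::-1],None,fx=2.1,fy=2.1))
for nm,W in (("w",w.reshape(-1,3)),("s",w2.reshape(-1,3))):
    Q=W[(np.hypot(W[:,0]-.558,W[:,1]-.2357)<.05)]
    for lo,hi in [(.103,.112),(.112,.12),(.12,.128),(.128,.134),(.134,.145)]:
        s=Q[(Q[:,2]>lo)&(Q[:,2]<hi)]
        print(nm,lo,len(s),np.round(np.median(s,0),4) if len(s) else "", np.round(s.min(0),4) if len(s) else "",np.round(s.max(0),4) if len(s) else "")
E
```

```text
[0.55777801 0.23524821 0.31535832]
w 0.103 245 [0.5347 0.2418 0.1078] [0.5173 0.1908 0.103 ] [0.6013 0.279  0.112 ]
w 0.112 80 [0.587  0.2319 0.115 ] [0.5227 0.2176 0.112 ] [0.5927 0.2529 0.12  ]
w 0.12 79 [0.586  0.2274 0.124 ] [0.5668 0.2192 0.12  ] [0.5902 0.2367 0.128 ]
w 0.128 162 [0.5759 0.2295 0.1307] [0.5675 0.2209 0.128 ] [0.5855 0.2377 0.1339]
w 0.134 37 [0.5791 0.2279 0.1347] [0.5745 0.223  0.134 ] [0.5819 0.2333 0.1364]
s 0.103 61 [0.5249 0.2495 0.1068] [0.516  0.2064 0.103 ] [0.5808 0.2831 0.1118]
s 0.112 15 [0.5769 0.2357 0.1156] [0.5226 0.2312 0.1126] [0.5885 0.2536 0.119 ]
s 0.12 17 [0.5733 0.2335 0.1269] [0.5653 0.2273 0.1223] [0.5837 0.2386 0.1279]
s 0.128 33 [0.5733 0.23   0.1313] [0.5658 0.2235 0.1281] [0.5801 0.2391 0.1335]
s 0.134 5 [0.5783 0.2301 0.1345] [0.5753 0.2274 0.1342] [0.5794 0.2358 0.1353]
```

View pics/c.png

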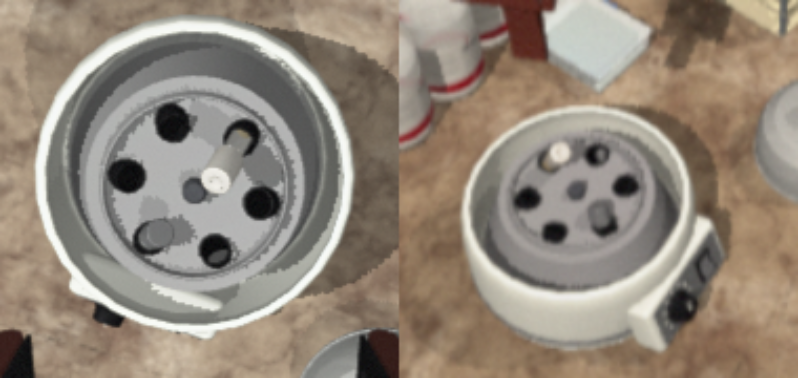

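The left crop (wrist) shows the open rotor: the white spun cap at crop (215,180), which is pixel (262,156), its sleeve at (275,135), and the grey balance cap opposite at (234,182). The right crop (scene) shows the cover standing to the right on the worktop. I fit a capped cylinder to the depth points.

```bash
cat >> h.py <<'E'
A=np.array([.558,.2357])
def pose(phi,r0=.018,z0=.1316):
    e=np.array([np.cos(phi),np.sin(phi),0]); a=-.5*e+np.array([0,0,np.sqrt(.75)])
    return np.array([A[0],A[1],0])+r0*e+np.array([0,0,z0]), a, e   # cap top centre, axis up, radial
def sdf(P,c,a):
    q=P-c; s=-(q@a); rr=np.linalg.norm(q+s[:,None]*a,axis=1)
    def cyl(s0,s1,R):
        dx=rr-R; dy=np.maximum(s0-s,s-s1)
        return np.minimum(np.maximum(dx,dy),0)+np.hypot(np.maximum(dx,0),np.maximum(dy,0))
    return np.minimum(cyl(0,.026,.0088),cyl(.026,.1,.0068))
E
python3 - <<'E'
from h import *
for n in ("w1","s1"):
    W=np.load(n+".npz")["w"].reshape(-1,3)
    W=W[np.isfinite(W).all(1)]
    c,a,e=pose(np.radians(-20))
    P=W[(abs(sdf(W,c,a))<.008)&(W[:,2]>.112)&(((W-c)@a)>-.04)]
    for b in (-.002,0,.002): pass
    f=lambda q:sdf(P,*pose(*q)[:2])
    s=least_squares(f,[np.radians(-20),.018,.1316],loss="soft_l1",f_scale=.001,x_scale=[.05,.001,.001])
    print(n,len(P),np.degrees(s.x[0]),s.x[1:],np.sqrt(np.mean(s.fun**2)))
    f=lambda q:sdf(P-np.r_[q[1:3],q[3]],*pose(q[0])[:2])
    s=least_squares(f,[np.radians(-20),0,0,0],loss="soft_l1",f_scale=.001,x_scale=[.05,.001,.001,.001])
    print(n,np.degrees(s.x[0]),s.x[1:],np.sqrt(np.mean(s.fun**2)))
    # deck/balance cap
    Q=W[(W[:,2]>.104)&(W[:,2]<.125)&(np.hypot(*(W[:,:2]-A).T)<.05)&(W[:,0]<.55)]
    d=Q[:,:2]-A; az=np.degrees(np.arctan2(d[:,1],d[:,0])); k=abs(az-160)<20; print("bal",k.sum(),np.median(az[k])-180)
E
```

```text
w1 327 -20.58216112171677 [0.01663492 0.13153001] 0.0005496744132370882
w1 -20.36422488535494 [-1.31049681e-03  3.90379610e-04 -7.01315502e-05] 0.0005496310458145909
bal 171 -21.79567252657185
s1 66 -19.879428264742163 [0.01597793 0.13104095] 0.0012636680839965837
s1 -17.79576449814413 [-0.00218809 -0.00013917 -0.00058403] 0.0012661838803679998
bal 52 -23.144862514796557
```

```bash
cat >> h.py <<'E'
PHI=np.radians(-20.5)
C,a_,e_=pose(PHI,.0168,.1315)
t_=np.array([-e_[1],e_[0],0])
RT=Rot.from_matrix(np.stack([np.cross(t_,-a_),t_,-a_],1))
E
python3 - <<'E'
from h import *
s=ctrl.get_state(); i=np.linalg.inv(vision.camera_info("wrist")["world_to_cam"])
cam=toolR(s).inv().apply(i[:3,3]-s["tcp_pos"]); print("cam in tool",cam)
tg=C-.0237*a_; print("tcp grasp",tg,"cam there",tg+RT.apply(cam), "z axis",-a_)
go(C+.06*a_,RT)
E
```

```text
cam in tool [ 8.47771344e-02  1.21762452e-04 -1.63284796e-01]
tcp grasp [0.58483566 0.22566656 0.1109752 ] cam there [0.43963646 0.28008431 0.20999541] z axis [ 0.46833609 -0.17510369 -0.8660254 ]
row [ -7.21  -2.74 -26.86] [-0.36 -0.4   5.3 ] rows>= 19.5
```

Request:
{"op": "carry_out", "data": {
  "commands": [
    [-7.2,-2.7,-26.9,-0.4,-0.4,0.5,1],
    [-7.2,-2.7,-26.9,-0.4,-0.4,0.5,1],
    [-7.2,-2.7,-26.9,-0.4,-0.4,0.5,1],
    [-7.2,-2.7,-26.9,-0.4,-0.4,0.5,1],
    [-7.2,-2.7,-26.9,-0.4,-0.4,0.5,1],
    [-7.2,-2.7,-26.9,-0.4,-0.4,0.5,1],
    [-7.2,-2.7,-26.9,-0.4,-0.4,0.5,1],
    [-7.2,-2.7,-26.9,-0.4,-0.4,0.5,1],
    [-7.2,-2.7,-26.9,-0.4,-0.4,0.5,1],
    [-7.2,-2.7,-26.9,-0.4,-0.4,0.5,1],
    [-7.2,-2.7,-26.9,-0.4,-0.4,0.5,1],
    [-7.2,-2.7,-26.9,-0.4,-0.4,0.5,1]
  ]
}}

```text
time_s: 9.67
tcp_pos: [0.5452, 0.2399, 0.3042]
eef_rot: [0.185, 0.596, 0.781, -0.032]
contact_force: [0.2, 0.1, 0.1]
gripper_width: 0.999
grip_force: 0.0
```

```bash
python3 -c "
from h import *
print(ctrl.get_state()['joint_positions']);go(C+.06*a_,RT)"
```

```text
[ 0.58498244  0.27627214  1.69940765 -0.41356365  1.13716999  0.48877972]
row [ -2.73  -1.06 -10.28] [ 1.59 -0.8   4.49] rows>= 7.5
```

Request:
{"op": "carry_out", "data": {
  "commands": [
    [-2.7,-1.1,-10.3,1.6,-0.8,1,1],
    [-2.7,-1.1,-10.3,1.6,-0.8,1,1],
    [-2.7,-1.1,-10.3,1.6,-0.8,1,1],
    [-2.7,-1.1,-10.3,1.6,-0.8,2,1],
    [-2.7,-1.1,-10.3,1.6,-0.8,2,1],
    [-2.7,-1.1,-10.3,1.6,-0.8,3,1],
    [-2.7,-1.1,-10.3,1.6,-0.8,3,1],
    [-2.7,-1.1,-10.3,1.6,-0.8,4,1],
    [-2.7,-1.1,-10.3,1.6,-0.8,4,1],
    [-2.7,-1.1,-10.3,1.6,-0.8,4,1],
    [-2.7,-1.1,-10.3,1.6,-0.8,4,0.5],
    [-2.7,-1.1,-10.3,1.6,-0.8,4,0.5]
  ]
}}

```text
time_s: 10.67
tcp_pos: [0.5436, 0.2458, 0.1957]
eef_rot: [0.255, 0.175, 0.95, -0.047]
contact_force: [-1.1, 0.4, -0.4]
gripper_width: 0.89
grip_force: 0.0
```

```bash
python3 - <<'E'
from h import *
print(ctrl.get_state()['joint_positions'],ctrl.get_state()['tcp_pos']);go(C+.03*a_,RT); go(C-.0237*a_,RT)
i=vision.camera_info("wrist"); p,d=vision.snapshot("wrist"); W=cloud(d,i).reshape(-1,3)
cv2.imwrite("pics/d.png",p[:,:,::-1])
W=W[np.isfinite(W).all(1)]
P=W[(abs(sdf(W,C,a_))<.006)&(W[:,2]>.112)&(((W-C)@a_)>-.035)]
for q0,f in (([PHI,.0168,.1315],lambda q:sdf(P,*pose(*q)[:2])),([PHI,0,0,0],lambda q:sdf(P-q[1:],*pose(q[0],.0168,.1315)[:2]))):
    if len(P)<20: break
    s=least_squares(f,q0,loss="soft_l1",f_scale=.001,x_scale=[.05]+[.001]*(len(q0)-1)); print(len(P),np.degrees(s.x[0]),s.x[1:],np.sqrt(np.mean(s.fun**2)))
E
```

```text
[ 0.62344182  0.34031065  1.9558882  -0.73430303  0.67543752 -0.03782401] [0.5435958  0.24578033 0.19566606]
row [-0.04  0.02 -0.06] [ 0.11 -0.17  1.7 ] rows>= 1.0
row [-0.04  0.02 -0.06] [ 0.12 -0.16  3.85] rows>= 2.3
460 -20.864436982211412 [0.01737067 0.13179317] 0.0005902112851345624
460 -19.380215472993793 [ 0.0003277  -0.00076102  0.00029103] 0.0005882136235060795
```

View pics/d.png

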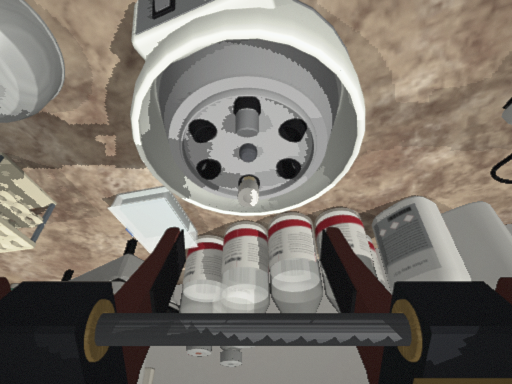

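The wrist camera looks down the tilted axis: the spun cap is at (249,190), midway between the fingers, and the balance cap is at (247,118). The refit agrees to within 1 mm. I approach along the tube axis and grip.

Request:
{"op": "carry_out", "data": {
  "commands": [
    [0,0,0,0.12,-0.16,1,0.5],
    [0,0,0,0.12,-0.16,2,0.5],
    [0,0,0,0.12,-0.16,2.8,0.5],
    [0,0,0,0.12,-0.16,3.4,0.5],
    [0,0,0,0.12,-0.16,3.8,0.5],
    [0,0,0,0.12,-0.16,3.8,0.5],
    [0,0,0,0.12,-0.16,3.8,0.5]
  ]
}}

```text
time_s: 11.3
tcp_pos: [0.5837, 0.2257, 0.1107]
eef_rot: [0.255, 0.174, 0.95, -0.048]
contact_force: [-0.3, 0.7, 0.1]
gripper_width: 0.501
grip_force: 0.0
```

```bash
python3 -c "
from h import *
go(C-.0237*a_,RT)"
```

```text
row [-0.05  0.01 -0.04] [-0.04  0.01  0.01] rows>= 0.0
```

Request:
{"op": "carry_out", "data": {
  "commands": [
    [0,0,0,-0.03,0,0,0.1],
    [0,0,0,-0.03,0,0,0.1],
    [0,0,0,-0.03,0,0,0.1],
    [0,0,0,-0.03,0,0,0.1],
    [0,0,0,-0.03,0,0,0.1],
    [0,0,0,-0.03,0,0,0.1],
    [0,0,0,-0.03,0,0,0.1]
  ],
  "squeeze": 15
}}

```text
time_s: 11.88
tcp_pos: [0.5843, 0.2257, 0.1115]
eef_rot: [0.255, 0.174, 0.95, -0.048]
contact_force: [-3.4, 0.7, 6.2]
gripper_width: 0.193
grip_force: 15.0
```

Request:
{"op": "carry_out", "data": {
  "commands": [
    [0,0,0,-0.03,0,-0.2,0.1],
    [0,0,0,-0.03,0,-0.5,0.1],
    [0,0,0,-0.03,0,-0.8,0.1],
    [0,0,0,-0.03,0,-1.1,0.1],
    [0,0,0,-0.03,0,-1.4,0.1],
    [0,0,0,-0.03,0,-1.7,0.1],
    [0,0,0,-0.03,0,-2,0.1]
  ]
}}

```text
time_s: 12.47
tcp_pos: [0.5609, 0.2343, 0.1553]
eef_rot: [0.255, 0.174, 0.95, -0.048]
contact_force: [-0.6, -0.2, 0.5]
gripper_width: 0.198
grip_force: 15.0
```

Request:
{"op": "carry_out", "data": {
  "commands": [
    [0,0,0,0,0,-0.5,0.1],
    [0,0,0,0,0,-1,0.1],
    [0,0,0,0,0,-1.5,0.1],
    [0,0,0,0,0,-2,0.1],
    [0,0,0,0,0,-2.6,0.1],
    [0,0,0,0,0,-3.2,0.1],
    [0,0,0,0,0,-3.8,0.1],
    [0,0,0,0,0,-3.8,0.1]
  ]
}}

```text
time_s: 13.13
tcp_pos: [0.5169, 0.2525, 0.2399]
eef_rot: [0.256, 0.174, 0.95, -0.046]
contact_force: [0.7, 0.6, -0.0]
gripper_width: 0.194
grip_force: 15.0
```

```bash
python3 - <<'E'
from h import *
s=ctrl.get_state(); print(s['joint_positions'],s['tcp_pos'])
p,d=vision.snapshot("wrist"); p2,d2=vision.snapshot("scene")
cv2.imwrite("pics/e.png",np.hstack([p[:,:][100:384,130:390],p2[100:384,110:370]])[:,:,::-1])
R=Rz_down(np.radians(159.5)); go(s['tcp_pos'],R); go([.50,.20,.29],R); go([.50,-.13,.29],R)
E
```

```text
[ 0.66667955  0.24757333  1.9602096  -0.6721525   0.76174655 -0.0864243 ] [0.51688187 0.25252849 0.23992071]
row [-0.02  6.02 -0.04] [-0.03  0.03 -0.09] rows>= 4.2
row [-0.02  6.02 -0.04] [-1.13 -2.17 -1.76] rows>= 4.2
row [-0.02  6.02 -0.04] [ -5.17 -14.52   0.59] rows>= 9.3
```

View pics/e.png

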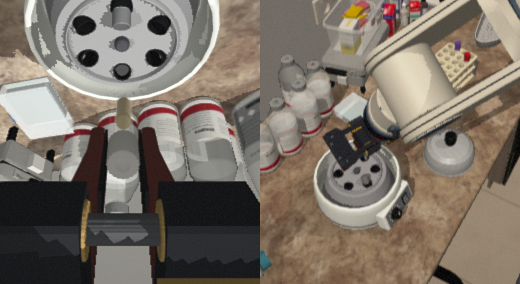

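The tube is out of its bore and held between the fingers, with its foot at about (124,105) in the left crop. The cover stands upright on the worktop in the right crop. Now bring the tool upright and move over the rack.

Request:
{"op": "carry_out", "data": {
  "commands": [
    [0,1,0,-0.2,-0.4,-0.4,0.1],
    [0,2.2,0,-0.5,-0.8,-0.8,0.1],
    [0,3.4,0,-0.8,-1.2,-1.2,0.1],
    [0,4.6,0,-1,-1.7,-1.6,0.1],
    [0,5.6,0,-1.1,-2.2,-1.8,0.1],
    [0,6,0,-1.6,-3.5,-1.5,0.1],
    [0,6,0,-2.1,-5,-1.2,0.1],
    [0,6,0,-2.6,-6.6,-0.9,0.1],
    [0,6,0,-3.1,-8.2,-0.6,0.1],
    [0,6,0,-3.7,-9.8,-0.3,0.1],
    [0,6,0,-4.2,-11.4,0,0.1],
    [0,6,0,-4.7,-12.4,0.3,0.1]
  ]
}}

```text
time_s: 14.23
tcp_pos: [0.5045, -0.0789, 0.289]
eef_rot: [-0.001, 0.181, 0.983, -0.002]
contact_force: [0.4, -0.0, -0.7]
gripper_width: 0.196
grip_force: 15.0
```

```bash
python3 -c "
from h import *
R=Rz_down(np.radians(159.5));print(ctrl.get_state()['joint_positions'])
go([.55,-.145,.29],R)"
```

```text
[-0.17656393  0.17743975  1.81215272 -0.00357459  1.15324375 -1.38198097]
row [-0.04 -0.01 -0.07] [-2.64 -1.82 -0.03] rows>= 1.9
```

Request:
{"op": "carry_out", "data": {
  "commands": [
    [0,0,-0.07,-0.8,-0.6,0,0.1],
    [0,0,-0.07,-1.6,-1.2,0,0.1],
    [0,0,-0.07,-2.3,-1.6,0,0.1],
    [0,0,-0.07,-2.6,-1.8,0,0.1],
    [0,0,-0.07,-2.6,-1.8,0,0.1],
    [0,0,-0.07,-2.6,-1.8,0,0.1]
  ]
}}

```text
time_s: 14.73
tcp_pos: [0.5499, -0.1409, 0.2891]
eef_rot: [-0.001, 0.178, 0.984, -0.001]
contact_force: [-0.5, -0.2, 0.5]
gripper_width: 0.191
grip_force: 15.0
```

```bash
cat > rack.py <<'E'
from h import *
def holes(c,yaw):
    xs=np.array([-36.9,-12.3,12.3,36.9])/1e3; ys=(np.arange(8)*25.4-88.9)/1e3
    g=np.array([(x,y) for x in xs for y in ys])
    M=np.array([[np.cos(yaw),-np.sin(yaw)],[np.sin(yaw),np.cos(yaw)]])
    return g, g@M.T+c
def fit(W,c0=(.56,-.183),yaw0=np.radians(171)):
    P=W[np.isfinite(W).all(1)]
    m=np.hypot(*(P[:,:2]-np.array(c0)).T)<.13; P=P[m]
    pl=P[(P[:,2]>.071)&(P[:,2]<.082)]; z=np.median(pl[:,2])
    plate=np.abs(P[:,2]-z)<.003
    # top-view occupancy at 0.5 mm
    px=lambda q:((q-np.array(c0)+.14)/.0005).astype(int)
    im=np.zeros((560,560),np.float32); u=px(P[plate][:,:2]); im[u[:,1],u[:,0]]=1
    im=cv2.GaussianBlur(cv2.dilate(im,np.ones((5,5))),(0,0),1.5)
    th=np.linspace(0,2*np.pi,24,endpoint=False)
    r1=np.array([(r*np.cos(t),r*np.sin(t)) for r in (.002,.005,.0075) for t in th]); r2=np.array([(.0105*np.cos(t),.0105*np.sin(t)) for t in th])
    samp=lambda q:cv2.remap(im,*[((q[:,i]-c0[i]+.14)/.0005).astype(np.float32)[None] for i in (0,1)],cv2.INTER_LINEAR).mean()
    def cost(q):
        _,h=holes(q[:2],q[2])
        return samp((h[:,None]+r1).reshape(-1,2))-samp((h[:,None]+r2).reshape(-1,2))
    from scipy.optimize import minimize, brute
    b=brute(cost,[slice(c0[0]-.008,c0[0]+.008,.002),slice(c0[1]-.012,c0[1]+.012,.002),slice(yaw0-.05,yaw0+.05,.01)],finish=None)
    s=minimize(cost,b,method="Nelder-Mead",options=dict(initial_simplex=b+np.vstack([np.zeros(3),np.diag([.001,.001,.005])]),xatol=1e-5,fatol=1e-5))
    return s.x,s.fun,z,im
E
python3 - <<'E'
from rack import *
s=ctrl.get_state(); print(s["tcp_pos"])
i=vision.camera_info("wrist"); p,d=vision.snapshot("wrist"); W=cloud(d,i)
x,f,z,im=fit(W.reshape(-1,3)); print("rack",x[:2],np.degrees(x[2]),f,z)
i2=vision.camera_info("scene"); z2=np.load("scene0.npz"); x2,f2,zz2,_=fit(cloud(z2["d"],i2).reshape(-1,3)); print("scene",x2[:2],np.degrees(x2[2]),f2,zz2)
g,h=holes(x[:2],x[2])
for k in range(32):
    if abs(g[k,0])<.02 and abs(g[k,1])<.05: print(g[k],h[k])
# overlay
K=i["camera_matrix"];q=np.c_[h,np.full(32,z),np.ones(32)]@i["world_to_cam"].T; uv=(q[:,:3]/q[:,2:3])@K.T
o=p[:,:,::-1].copy()
for u in uv: cv2.circle(o,(int(round(u[0])),int(round(u[1]))),2,(0,0,255),-1)
cv2.imwrite("pics/f.png",o)
E
```

```text
[ 0.54986134 -0.14086032  0.28907213]
rack [ 0.56077146 -0.18420363] 171.7450401172771 -0.6313517689704895 0.0762593540764211
scene [ 0.5595951  -0.18084901] 171.1466647694723 -0.2800873816013336 0.07481959344503047
[-0.0123 -0.0381] [ 0.57841435 -0.1482644 ]
[-0.0123 -0.0127] [ 0.57476746 -0.17340123]
[-0.0123  0.0127] [ 0.57112057 -0.19853806]
[-0.0123  0.0381] [ 0.56747368 -0.22367489]
[ 0.0123 -0.0381] [ 0.55406923 -0.14473238]
[ 0.0123 -0.0127] [ 0.55042234 -0.1698692 ]
[0.0123 0.0127] [ 0.54677545 -0.19500603]
[0.0123 0.0381] [ 0.54312856 -0.22014286]
```

View pics/f.png

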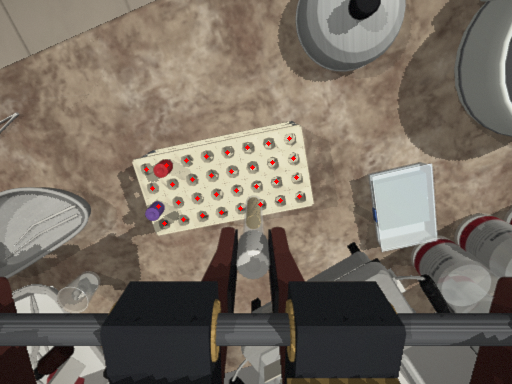

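The wrist view shows the rack with the fitted grid's red dots on the holes, the red cap at (162,168) and the violet cap at (154,211). The held tube's foot is near (253,205). My target is the hole at rack (12.3, -38.1) mm. I lower to just above it and check how the tube hangs.

Request:
{"op": "carry_out", "data": {
  "commands": [
    [0,0,0,-0.2,-0.1,1,0.1],
    [0,0,0,-0.2,-0.1,2,0.1],
    [0,0,0,-0.2,-0.1,3,0.1],
    [0,0,0,-0.2,-0.1,3.8,0.1],
    [0,0,0,-0.2,-0.1,4.3,0.1],
    [0,0,0,-0.2,-0.1,4.3,0.1],
    [0,0,0,-0.2,-0.1,4.3,0.1],
    [0,0,0,-0.2,-0.1,4.3,0.1]
  ]
}}

```text
time_s: 15.45
tcp_pos: [0.5547, -0.1449, 0.1836]
eef_rot: [0.001, 0.177, 0.984, -0.001]
contact_force: [0.0, 0.1, -0.7]
gripper_width: 0.194
grip_force: 15.0
```

```bash
cat > tube.py <<'E'
from rack import *
s=ctrl.get_state(); R0=toolR(s); print(s["tcp_pos"],s["joint_positions"])
i=vision.camera_info("wrist"); p,d=vision.snapshot("wrist"); W=cloud(d,i).reshape(-1,3); W=W[np.isfinite(W).all(1)]
try:
    x,f,z,im=fit(W,(.5608,-.1842),np.radians(171.7)); print("rack",x[:2],np.degrees(x[2]),f,z)
    g,h=holes(x[:2],x[2]); k=np.argmin(np.hypot(g[:,0]-.0123,g[:,1]+.0381)); print("hole",h[k])
except Exception as ex: print(ex)
q=R0.inv().apply(W-s["tcp_pos"])
q=q[(abs(q[:,0])<.016)&(abs(q[:,1])<.011)&(q[:,2]>.008)&(q[:,2]<.085)]
print("glass pts",len(q),"zmax in tool",np.percentile(q[:,2],[50,95,99]))
fr=lambda v:np.hypot(q[:,0]-v[0]-v[1]*(q[:,2]-.076),q[:,1]-v[2]-v[3]*(q[:,2]-.076))-.0068
r=least_squares(fr,[-.001,0,0,0],loss="soft_l1",f_scale=.001); v=r.x
print("foot off tool x,y",v[0],v[2],"slopes",v[1],v[3],"rms",np.sqrt(np.mean(r.fun**2)))
ft=s["tcp_pos"]+R0.apply([v[0],v[2],.076]); print("foot world",ft)
E
python3 tube.py
```

```text
[ 0.55471461 -0.14494106  0.18359577] [-0.27501217  0.39580833  1.77770476 -0.00297121  0.96615224 -1.48851053]
rack [ 0.56081202 -0.18405798] 171.7035236466794 -0.5604512691497803 0.07629894208784949
hole [ 0.55413839 -0.14458187]
glass pts 602 zmax in tool [0.03247365 0.06605815 0.06985434]
foot off tool x,y -0.0009553564911340818 4.51535544480907e-05 slopes -0.008571605581044252 0.003272062722235963 rms 0.00021527139384887705
foot world [ 0.55571659 -0.14544997  0.10759806]
```

Request:
{"op": "carry_out", "data": {
  "commands": [
    [0,0,0,0.07,0,0,0.1],
    [0,0,0,0.07,0,0.5,0.1],
    [0,0,0,0.07,0,0.9,0.1],
    [0,0,0,0.07,0,1.2,0.1],
    [0,0,0,0.07,0,1.5,0.1],
    [0,0,0,0.07,0,1.8,0.1],
    [0,0,0,0.07,0,1.8,0.1]
  ]
}}

```text
time_s: 16.08
tcp_pos: [0.552, -0.1447, 0.1359]
eef_rot: [-0.001, 0.177, 0.984, -0.001]
contact_force: [0.6, -0.7, -0.9]
gripper_width: 0.196
grip_force: 15.0
```

Request:
{"op": "carry_out", "data": {
  "commands": [
    [0,0,0,0,0,0.4,0.1],
    [0,0,0,0,0,0.8,0.1],
    [0,0,0,0,0,1.2,0.1],
    [0,0,0,0,0,1.6,0.1],
    [0,0,0,0,0,1.9,0.1],
    [0,0,0,0,0,2,0.1],
    [0,0,0,0,0,2,0.1]
  ]
}}

```text
time_s: 16.67
tcp_pos: [0.5526, -0.145, 0.0866]
eef_rot: [-0.0, 0.177, 0.984, -0.001]
contact_force: [1.8, 0.5, -1.4]
gripper_width: 0.195
grip_force: 15.0
```

Request:
{"op": "carry_out", "data": {
  "commands": [
    [0,0,0,0,0,0.08,0.1],
    [0,0,0,0,0,0.15,0.1],
    [0,0,0,0,0,0.2,0.1],
    [0,0,0,0,0,0.2,0.1]
  ]
}}

```text
time_s: 17.0
tcp_pos: [0.5527, -0.1451, 0.0826]
eef_rot: [0.0, 0.177, 0.984, -0.001]
contact_force: [1.1, -0.5, -1.3]
gripper_width: 0.197
grip_force: 15.0
```

Request:
{"op": "carry_out", "data": {
  "commands": [
    [0,0,0,0,0,0.05,0.1],
    [0,0,0,0,0,0.1,0.1],
    [0,0,0,0,0,0.1,0.1]
  ]
}}

```text
time_s: 17.25
tcp_pos: [0.5541, -0.1454, 0.0817]
eef_rot: [0.002, 0.177, 0.984, -0.001]
contact_force: [-0.3, 0.4, 11.0]
gripper_width: 0.194
grip_force: 15.0
```

Request:
{"op": "carry_out", "data": {
  "commands": [
    [0,0,0,0,0,-0.05,0.5],
    [0,0,0,0,0,-0.05,0.5],
    [0,0,0,0,0,-0.05,0.5],
    [0,0,0,0,0,-0.05,0.5],
    [0,0,0,0,0,-0.05,0.5],
    [0,0,0,0,0,-0.6,0.5],
    [0,0,0,0,0,-1.4,0.5],
    [0,0,0,0,0,-2.6,0.5],
    [0,0,0,0,0,-4,0.5],
    [0,0,0,0,0,-5.5,0.8],
    [0,0,0,0,0,-7,1],
    [0,0,0,0,0,-7.5,1]
  ]
}}

```text
time_s: 18.25
tcp_pos: [0.5548, -0.1452, 0.2731]
eef_rot: [0.004, 0.177, 0.984, -0.002]
contact_force: [0.1, -0.6, 0.1]
gripper_width: 0.688
grip_force: 0.0
```

```bash
python3 - <<'E'
from h import *
s=ctrl.get_state(); print(s['joint_positions'],s['tcp_pos'])
i=vision.camera_info("wrist"); p,d=vision.snapshot("wrist"); W=cloud(d,i).reshape(-1,3)
Q=W[np.hypot(W[:,0]-.5541,W[:,1]+.1446)<.02]; t=Q[(Q[:,2]>.095)&(Q[:,2]<.12)]; print("cap",len(t),t.max(0),np.median(t,0))
p2,d2=vision.snapshot("scene"); W=cloud(d2,vision.camera_info("scene")).reshape(-1,3)
W=W[np.hypot(W[:,0]-.428,W[:,1]-.029)<.09]
for lo,hi,r,rm in [(.064,.080,.0145,.03),(.006,.02,None,.08),(.03,.04,None,.08)]:
    q=W[(W[:,2]>lo)&(W[:,2]<hi)&(np.hypot(W[:,0]-.428,W[:,1]-.029)<rm)]; print(len(q),*circ(q,r))
cv2.imwrite("pics/g.png",np.hstack([p[60:350,100:420],p2[90:380,130:450]])[:,:,::-1])
go([.428,.029,.20],Rz_down(np.radians(159.5)))
E
```

```text
[-0.27535123  0.28882478  1.70433686 -0.00276216  1.14037767 -1.48862279] [ 0.55482276 -0.14519475  0.27308381]
cap 218 [ 0.56173218 -0.13690894  0.10700118] [ 0.55228904 -0.14530806  0.10510285]
59 [0.42856235 0.02995416 0.05      ] 0.0010671035625987324
168 [0.42834711 0.03055864 0.06264402] 0.0010499758838621496
232 [0.42849974 0.03075231 0.05899687] 0.002017047240096392
row [-0.02  0.08  0.02] [7.18 4.77 2.77] rows>= 5.4
```

View pics/g.png

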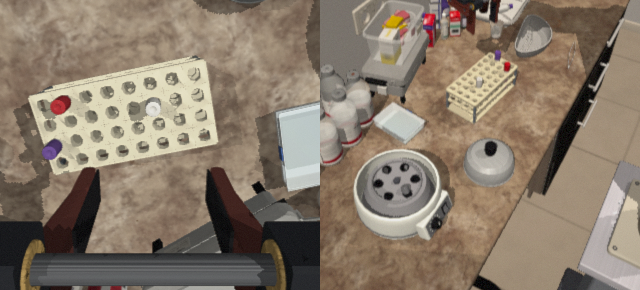

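The spun tube's white cap stands in its hole at (152,107) in the left crop. Its top is at 0.105 m, so the tube is on the floor, and the red and violet tubes are where they were. The right crop shows the cover upright and the balance tube seated. I go back to the cover and return to the first grasp orientation.

Request:
{"op": "carry_out", "data": {
  "commands": [
    [0,0,27.6,2,1.3,0,1],
    [0,0,27.6,3.2,2.1,0,1],
    [0,0,27.6,4.4,2.9,0,1],
    [0,0,27.6,5.6,3.7,0,1],
    [0,0,27.6,6.6,4.4,0,1],
    [0,0,27.6,7.2,4.8,0.5,1],
    [0,0,27.6,7.2,4.8,1,1],
    [0,0,27.6,7.2,4.8,1.5,1],
    [0,0,27.6,7.2,4.8,2,1],
    [0,0,27.6,7.2,4.8,2.5,1],
    [0,0,27.6,7.2,4.8,2.5,1],
    [0,0,27.6,7.2,4.8,2.5,1]
  ]
}}

```text
time_s: 19.35
tcp_pos: [0.4237, 0.0304, 0.2019]
eef_rot: [-0.001, 0.799, 0.601, -0.003]
contact_force: [0.0, -0.0, -0.9]
gripper_width: 1.001
grip_force: 0.0
```

```bash
python3 -c "
from h import *
print(ctrl.get_state()['joint_positions']);go([.4285,.0295,.18],Rz_down(np.radians(21.3)))"
```

```text
[ 0.04558157  0.15891185  2.06701344 -0.00325677  0.92137075  0.32923641]
row [-0.03  0.07 10.51] [0.02 0.2  0.87] rows>= 7.3
```

Request:
{"op": "carry_out", "data": {
  "commands": [
    [0,0,10.5,0,0.2,0.1,1],
    [0,0,10.5,0,0.2,0.2,1],
    [0,0,10.5,0,0.2,0.3,1],
    [0,0,10.5,0,0.2,0.4,1],
    [0,0,10.5,0,0.2,0.5,1],
    [0,0,10.5,0,0.2,0.6,1],
    [0,0,10.5,0,0.2,0.8,1],
    [0,0,10.5,0,0.2,0.8,1],
    [0,0,10.5,0,0.2,0.8,1],
    [0,0,10.5,0,0.2,0.8,1]
  ]
}}

```text
time_s: 20.18
tcp_pos: [0.4295, 0.029, 0.1833]
eef_rot: [0.001, 0.982, 0.189, -0.002]
contact_force: [-0.8, 0.3, 0.5]
gripper_width: 1.004
grip_force: 0.0
```

```bash
python3 - <<'E'
from h import *
s=ctrl.get_state(); print(s["tcp_pos"])
i=vision.camera_info("wrist"); p,d=vision.snapshot("wrist"); W=cloud(d,i).reshape(-1,3)
for lo,hi,r,rm in [(.062,.080,.0145,.03),(.006,.02,None,.08),(.03,.04,None,.08)]:
    q=W[(W[:,2]>lo)&(W[:,2]<hi)&(np.hypot(W[:,0]-.428,W[:,1]-.029)<rm)]
    if len(q)>10: print(len(q),*circ(q,r))
go([.4287,.0294,.0595],Rz_down(np.radians(21.3)))
E
```

```text
[0.42954386 0.02903868 0.18328061]
135 [0.42920439 0.02951962 0.05      ] 0.00019837629658125633
85 [0.42976711 0.02970227 0.06243648] 0.00017792897688254002
775 [0.42957014 0.02958936 0.05955978] 0.001100486102739971
row [0.02 0.03 0.1 ] [-0.02 -0.04  4.96] rows>= 3.0
```

Request:
{"op": "carry_out", "data": {
  "commands": [
    [0,0,0.1,0,0,1.5,1],
    [0,0,0.1,0,0,2.8,1],
    [0,0,0.1,0,0,3.8,1],
    [0,0,0.1,0,0,4.5,1],
    [0,0,0.1,0,0,4.93,1],
    [0,0,0.1,0,0,4.93,1],
    [0,0,0.1,0,0,4.93,0.1],
    [0,0,0.1,0,0,4.93,0.1],
    [0,0,0.1,0,0,4.93,0.1],
    [0,0,0.1,0,0,4.93,0.1],
    [0,0,0.1,0,0,4.93,0.1],
    [0,0,0.1,0,0,4.93,0.1]
  ],
  "squeeze": 30
}}

```text
time_s: 21.23
tcp_pos: [0.431, 0.0288, 0.0619]
eef_rot: [0.001, 0.983, 0.184, 0.0]
contact_force: [-0.4, -0.6, -0.0]
gripper_width: 0.581
grip_force: 0.0
```

Request:
{"op": "carry_out", "data": {
  "commands": [
    [0,0,0,0,0,0,0.1],
    [0,0,0,0,0,0,0.1],
    [0,0,0,0,0,0,0.1],
    [0,0,0,0,0,0,0.1],
    [0,0,0,0,0,0,0.1],
    [0,0,0,0,0,0,0.1]
  ]
}}

```text
time_s: 21.73
tcp_pos: [0.4307, 0.0288, 0.0614]
eef_rot: [0.001, 0.983, 0.184, -0.0]
contact_force: [-1.6, 0.4, 2.9]
gripper_width: 0.319
grip_force: 30.0
```

```bash
python3 -c "
from h import *
R=Rz_down(np.radians(21.3)); s=ctrl.get_state(); print(s['tcp_pos'],s['grip_force'])
go([.558,.2350,.25],R)"
```

```text
[0.43066368 0.02877795 0.06138645] 30.000297627411783
row [ 0.03  0.01 -0.02] [ 7.72 -5.83 -7.57] rows>= 7.4
```

Request:
{"op": "carry_out", "data": {
  "commands": [
    [0,0,0,0,0,-0.3,0.1],
    [0,0,0,0,0,-1.2,0.1],
    [0,0,0,0,0,-2.4,0.1],
    [0,0,0,0,0,-3.6,0.1],
    [0,0,0,0,0,-4.8,0.1],
    [0,0,0,0.6,-0.4,-5.8,0.1],
    [0,0,0,1.5,-1.1,-6.5,0.1],
    [0,0,0,2.6,-1.9,-6.8,0.1],
    [0,0,0,3.7,-2.7,-6.8,0.1],
    [0,0,0,4.8,-3.6,-6.8,0.1],
    [0,0,0,5.9,-4.4,-6.8,0.1],
    [0,0,0,6.8,-5.1,-6.8,0.1]
  ]
}}

```text
time_s: 22.73
tcp_pos: [0.5437, 0.2115, 0.2312]
eef_rot: [0.001, 0.983, 0.184, -0.0]
contact_force: [0.4, -0.2, -2.0]
gripper_width: 0.32
grip_force: 30.0
```

```bash
python3 -c "
from h import *
R=Rz_down(np.radians(21.3)); s=ctrl.get_state(); print(s['tcp_pos'],s['grip_force'])
go([.5592,.2349,.20],R)"
```

```text
[0.5436739  0.2114951  0.23116227] 29.999207559158094
row [ 0.03  0.01 -0.01] [ 0.92 -0.65  1.24] rows>= 1.0
```

Request:
{"op": "carry_out", "data": {
  "commands": [
    [0,0,0,0.5,-0.35,0,0.1],
    [0,0,0,0.92,-0.65,0.2,0.1],
    [0,0,0,0.92,-0.65,0.7,0.1],
    [0,0,0,0.92,-0.65,1.2,0.1],
    [0,0,0,0.92,-0.65,1.6,0.1],
    [0,0,0,0.92,-0.65,2,0.1],
    [0,0,0,0.92,-0.65,2.2,0.1],
    [0,0,0,0.92,-0.65,2.2,0.1],
    [0,0,0,0.92,-0.65,2.2,0.1]
  ]
}}

```text
time_s: 23.48
tcp_pos: [0.5584, 0.2324, 0.1755]
eef_rot: [0.001, 0.983, 0.184, -0.001]
contact_force: [0.4, 0.2, -2.1]
gripper_width: 0.321
grip_force: 30.0
```

```bash
python3 -c "
from h import *
R=Rz_down(np.radians(21.3)); s=ctrl.get_state(); print(s['tcp_pos'],s['contact_force'])
go([.5592,.2349,.1534],R)
w=cloud(vision.snapshot('scene')[1],vision.camera_info('scene')).reshape(-1,3)
q=w[(np.hypot(*(w[:,:2]-A).T)<.08)&(w[:,2]>.124)&(w[:,2]<.14)]
print(len(q),*circ(q))"
```

```text
[0.55840397 0.23240361 0.175548  ] [ 0.40452586  0.24540211 -2.06278652]
row [ 0.03  0.02 -0.02] [ 0.07 -0.08  0.89] rows>= 0.5
282 [0.5565622  0.23272046 0.06237528] 0.0008923616285030592
```

Request:
{"op": "carry_out", "data": {
  "commands": [
    [0,0,0,0.07,-0.1,0.1,0.1],
    [0,0,0,0.07,-0.1,0.25,0.1],
    [0,0,0,0.07,-0.1,0.4,0.1],
    [0,0,0,0.07,-0.1,0.45,0.1],
    [0,0,0,0.07,-0.1,0.45,0.1]
  ]
}}

```text
time_s: 23.95
tcp_pos: [0.559, 0.2357, 0.164]
eef_rot: [0.001, 0.983, 0.184, -0.001]
contact_force: [0.4, 0.4, -1.8]
gripper_width: 0.323
grip_force: 30.0
```

```bash
python3 -c "
from h import *
R=Rz_down(np.radians(21.3)); s=ctrl.get_state(); print(s['tcp_pos'],s['contact_force'])
go([.5592,.2349,.1534],R)
w=cloud(vision.snapshot('scene')[1],vision.camera_info('scene')).reshape(-1,3)
q=w[(np.hypot(*(w[:,:2]-A).T)<.08)&(w[:,2]>.112)&(w[:,2]<.128)]
print(len(q),*circ(q))
w=cloud(np.load('scene0.npz')['d'],vision.camera_info('scene')).reshape(-1,3)
q=w[(np.hypot(*(w[:,:2]-A).T)<.08)&(w[:,2]>.101)&(w[:,2]<.117)]
print('orig',len(q),*circ(q))"
```

```text
[0.55895533 0.23574915 0.16401864] [ 0.42361065  0.38495263 -1.81602557]
row [ 0.03  0.02 -0.02] [-0.    0.03  0.42] rows>= 0.3
266 [0.55714531 0.23599338 0.06256689] 0.0008370298725401722
orig 259 [0.55709754 0.23665402 0.06241379] 0.0009113200264913473
```

Centred to under 1 mm against the original scene view. Lower onto the seat.

Request:
{"op": "carry_out", "data": {
  "commands": [
    [0,0,0,0,0,0.1,0.1],
    [0,0,0,0,0,0.2,0.1],
    [0,0,0,0,0,0.28,0.1],
    [0,0,0,0,0,0.35,0.1],
    [0,0,0,0,0,0.39,0.1],
    [0,0,0,0,0,0.39,0.1]
  ]
}}

```text
time_s: 24.5
tcp_pos: [0.5591, 0.2357, 0.1544]
eef_rot: [0.001, 0.983, 0.184, -0.001]
contact_force: [0.4, -0.2, -2.3]
gripper_width: 0.317
grip_force: 30.0
```

Request:
{"op": "carry_out", "data": {
  "commands": [
    [0,0,0,0,0,0.03,0.1],
    [0,0,0,0,0,0.05,0.1],
    [0,0,0,0,0,0.07,0.1],
    [0,0,0,0,0,0.07,0.1]
  ]
}}

```text
time_s: 24.83
tcp_pos: [0.5594, 0.2358, 0.1534]
eef_rot: [0.001, 0.983, 0.184, -0.0]
contact_force: [-1.0, -0.5, 1.0]
gripper_width: 0.319
grip_force: 30.0
```

Request:
{"op": "carry_out", "data": {
  "commands": [
    [0,0,0,0,0,0.03,0.1],
    [0,0,0,0,0,0.03,0.1],
    [0,0,0,0,0,0,0.6],
    [0,0,0,0,0,0,0.8],
    [0,0,0,0,0,0,1],
    [0,0,0,0,0,0,1],
    [0,0,0,0,0,0,1],
    [0,0,0,0,0,0,1],
    [0,0,0,0,0,-1,1],
    [0,0,0,0,0,-2.5,1],
    [0,0,0,0,0,-4,1],
    [0,0,0,0,0,-6,1]
  ]
}}

```text
time_s: 25.83
tcp_pos: [0.5585, 0.2358, 0.2952]
eef_rot: [0.002, 0.983, 0.184, -0.001]
contact_force: [0.6, 0.0, -0.2]
gripper_width: 0.993
grip_force: 0.0
```

```bash
python3 - <<'E'
from h import *
print(ctrl.get_state()["tcp_pos"],ctrl.get_state()["contact_force"])
ims=[]
for n in ("wrist","scene"):
    i=vision.camera_info(n);p,d=vision.snapshot(n); w=cloud(d,i).reshape(-1,3); ims.append(p)
    m=np.hypot(*(w[:,:2]-A).T)
    for k in ("now","orig"):
        if k=="orig":
            if n=="wrist": break
            w=cloud(np.load('scene0.npz')['d'],i).reshape(-1,3); m=np.hypot(*(w[:,:2]-A).T)
        print(n,k,"top",np.percentile(w[(m<.012)&(w[:,2]<.19),2],[50,95]))
        for lo,hi,r,rm in [(.155,.171,.0145,.03),(.101,.117,None,.08),(.12,.13,None,.08)]:
            q=w[(m<rm)&(w[:,2]>lo)&(w[:,2]<hi)]; print(len(q),*circ(q,r))
        q=w[(m<.05)&(m>.02)&(w[:,2]>.13)&(w[:,2]<.16)]; d0=q[:,:2]-A
        # dome tilt: plane fit residual asymmetry
        rr=np.hypot(*d0.T); B=np.c_[np.ones(len(q)),rr**2,rr**4,d0]; print("tilt",np.linalg.lstsq(B,q[:,2],rcond=None)[0][3:])
cv2.imwrite("pics/h.png",np.hstack([ims[0][60:350,100:420],ims[1][90:380,130:450]])[:,:,::-1])
E
```

```text
[0.5585086  0.23582692 0.29519498] [ 0.64105798  0.02214976 -0.17838292]
wrist now top [0.17641707 0.17754807]
105 [0.55841489 0.23531531 0.05      ] 0.0001885955462170943
128 [0.559209   0.23565992 0.06192971] 0.0002618956442325342
603 [0.55881334 0.2354202  0.06001491] 0.0009382938319616189
tilt [ 0.00448624 -0.00293275]
scene now top [0.17525668 0.1771428 ]
66 [0.55782096 0.23600895 0.05      ] 0.0009389495982488418
264 [0.55765566 0.2360622  0.06253416] 0.0008328055915803985
276 [0.55771312 0.23604553 0.0600925 ] 0.001390647948817922
tilt [-0.00034511  0.00343452]
scene orig top [0.17531611 0.17792456]
69 [0.5572424 0.2361136 0.05     ] 0.0008664454932652412
259 [0.55709754 0.23665402 0.06241379] 0.0009113200264913473
297 [0.55708054 0.23651765 0.05982026] 0.0015975436010745268
tilt [-0.00536585  0.00671772]
```

View pics/h.png

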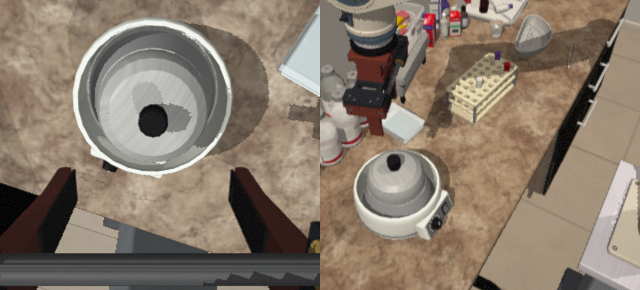

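The cover is seated level, with its centre within 1 mm of the original and its top at the same height. The knob is at (153,121) in the left crop, the white-capped tube stands in the rack, and the arm is clear. I hand the job in.

```bash
python3 -c "
from station import ticket
print(ticket.close_job())"
```

```text
the job is handed in; nothing more can be done
None
```

The job is handed in at about 26 s of the 67 s allowed, though the hand-in returned no verdict: the spun tube stands upright on the rack floor, and the cover sits level on the rotor within about 1 mm of its starting position.

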